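# Push a drawer front into the corner of the sanding fence

### The job

Get the pale wooden drawer front ready for sanding: push it along the bench with the fingertips, never lifting it, until its long edge lies flush against the metal fence and its end is right up against the red stop (not the blue one). Leave the tape measure, screwdriver, oil can and wax jar where they are.

Things in the scene. Friction and masses are not known exactly. Their poses are not given: they have to be found in the camera images.
- board: the drawer front: a loose flat pale wooden board, 90 mm along its x, 160 mm along its y, 22 mm thick (z), 0.15 to 0.31 kg, lying flat on the bench. Origin: centre of its underside. It starts on the robot's side of the fence, turned up to 0.3 rad from it; its +x edge (160 mm long) is the one that faces the fence
- fence: straight aluminium fence bar fixed to the bench, 500 mm long (y), 30 mm wide (x), 24 mm high. Origin: at bench level in the middle of the face that looks towards the robot; the bar occupies x from 0 to +30 mm, and the board goes on its -x side. Its y axis runs along the face. Rigid and fixed
- red_stop: red block fixed to the bench at one end (left or right, it varies) of the fence's face, square to the fence, 60 mm along its x (out from the fence face towards the robot), 30 mm along its y, 24 mm high with a 20 mm wide, 6 mm high dark screw head on top. Origin: centre of its underside; its two faces across y are 15 mm either side. Axes parallel to the fence's
- blue_stop: blue block, the same as the red one, fixed at the other end of the fence; not the one to use
- tape: yellow tape measure, loose, 66 x 40 x 62 mm high, standing near one end of the work on the robot's side. Origin: centre of its underside. Leave alone
- screwdriver: orange-handled screwdriver, loose, 170 mm long along its x, lying near the other end of the work on the robot's side. Origin: near the middle of its length, at bench level. Leave alone
- oilcan: green oil can with a thin spout, loose, 68 mm wide, 100 mm high to the tip of the spout, standing beyond the fence. Origin: centre of its underside. Leave alone
- wax: low amber jar of wax with a black lid, loose, 64 mm wide, 45 mm high, standing beyond the fence. Origin: centre of its underside. Leave alone
Things that resemble listed ones, but are neither listed nor needed, are in the scene too. Of the things like the board, leave any that is green, purple or yellow; of the rest the smaller one is meant.

How it is judged:
At the end, for the whole second after the job is handed in: the drawer front lies flat and at rest on the bench between the stops, its long edge within 3 mm of the fence's face and parallel to it within 0.03 rad, its end within 3 mm of the red stop (x of board in the frame of fence between -0.048 and -0.04 m and angle between the y axis of board and the y axis of fence, either way round below 0.03 rad and y of board in the frame of red_stop between -0.098 and 0.098 m and y of board in the frame of fence between -0.15 and 0.15 m and height (world z) of board below 0.004 m and angle between board's own z axis and vertical below 0.05 rad and linear speed of board below 0.01 m/s); the robot touches nothing.
It fails at once if the drawer front is lifted (more than 8 mm) or tipped (more than 0.15 rad) (height (world z) of board above 0.008 m or angle between board's own z axis and vertical above 0.15 rad).
It fails at once if the tape measure is moved by more than 15 mm (distance of tape from where it was at the start of the episode above 0.015 m).
It fails at once if the screwdriver is moved by more than 15 mm (distance of screwdriver from where it was at the start of the episode above 0.015 m).
It fails at once if the oil can is moved by more than 15 mm (distance of oilcan from where it was at the start of the episode above 0.015 m).
It fails at once if the wax jar is moved by more than 15 mm (distance of wax from where it was at the start of the episode above 0.015 m).
It also fails if it takes over 51 s, if anything falls off the work surface, if the arm or the gripper's body presses on something with over 40 N, if the wrist force passes 120 N, or if a joint passes its speed limit or range.

### The arm

A 6-joint arm with a two-finger parallel gripper is mounted at the origin on the work surface. World frame = base frame: x ahead of the robot, y to its left, z up, the work surface at z = 0. Lengths are in m, angles in rad, forces in N, time in s.
With the tool pointing down it reaches from about 0.35 to 0.975 m from the base axis. Payload 4.9 kg.
Tool frame: the origin (TCP) lies midway between the tips of the shut fingers; the grasp point (between the pads) lies 19 mm behind it; z points along the fingers, y is the line along which they close (so a half turn about z gives the same grasp; the last joint's range is limited). The gripper opens to 85 mm and grips with 20 to 120 N. Pads are 22 mm wide; open, the fingers measure 114 mm over their backs; the gripper's body (76 mm by 85 mm) begins 54 mm behind the grasp point. The pads swing forward as they close: fully open they stand 13 mm farther back than shut.
Start: joints at [-1.43, 0.053, 1.613, -0, 1.476, -0.119], TCP at [0.161, -0.604, 0.231] pointing down, gripper open.
Joint ranges: [-3.01, 3.01], [-1.01, 2.22], [0.06, 2.58], [-1.02, 4.17], [0.09, 2.62], [-3.14, 3.14]. Speed limits (rad/s): [2.57, 2.57, 3.14, 3.14, 3.14, 3.14].

### API

Orientations are given as a rotation vector (axis times angle).
In Python, from station import telemetry, optics, ctrl gives the robot as it stands.
- The arm moves only by the shell command python3 -m pendant 'ROWS' [FORCE]. ROWS is JSON, one flat list of numbers, 7 for each row, row after row: the turn, a rotation vector about the tool's x, y, z as a fraction of full scale, then the shift along the tool's x, y, z as a fraction of full scale, then the opening, from 0 (shut) to 1 (fully open). In form: [ax, ay, az, tx, ty, tz, fingers, ax, ay, az, tx, ty, tz, fingers, ...]. A call has 1 to 12 rows; each row is the pose to reach, as a shift and turn from the pose commanded when the call began, along the tool's axes at that moment; what a row does not reach only later rows make up. Full scale, the value 1, is 300 mm for a shift and 30 degrees for a turn. A row lasts 1/8 s, in which the tool goes at most 62.5 mm and 10.7 degrees, less where a joint would pass 70% of its speed; a pose out of reach is approached as far as the arm can. A call with a number of a shift or a turn outside -1 to 1 is refused whole. A call with a gripper value outside its range is refused whole. The fingers move at their own pace and stop on an object; FORCE is the grip in N (left out, the last holds). Time passes only in rows, so rows that repeat a pose let the fingers close. It gives the time, the measured TCP pose, the force, the opening and the grip force at its end, in the units of the state.
- telemetry.get_obs(): the state, without advancing time (a new reading comes with each control period).
- optics.get_image(name): name is "side" or "top"; returns a dict with "image" (480x640x3 uint8, red, green, blue), "depth" (480x640 float32, m along the optical axis (not along the pixel's ray), 0 where there is no reading), "fx", "fy", "cx", "cy" (pixels), "rvec" (rotation vector, rad) and "tvec" (3), from world to camera coordinates, as OpenCV has them. Camera axes: x right, y down, z forward; pixel columns grow to the right and rows downward; lengths in m; the calibration is good to about 2 mm. A picture is of the moment at which its call begins.
- ctrl.finish_job(): hands the job in; it is judged then, once.
The state is a dict: "t": time; "q": joint angles; "dq": joint speeds; "effort": joint torques, N m; "tool_pos": TCP position; "tool_rot": TCP orientation; "contact_force": force on the tool from outside, world axes, zero at the start; "wrist_torque": the same for the moment, N m; "opening": finger opening in m; "grip_force": force on a finger pad.
Only numpy, scipy, OpenCV 4.12 (cv2) and the standard library are available. Lean on these libraries where they do the work, as an engineer would, in place of code of your own. Each camera call takes 0.05 s, during which the arm holds its last target. There are 200 camera calls.

## Working session

There is one attempt and no reset: what is moved stays moved. The work goes in short steps, Python scripts to look and compute and a shell command to move; the robot and the scene stay as the last step left them, time stands still between calls to the robot, and variables do not carry over. Pictures are saved under pics/ and viewed, at most 10 in all, crops included, and the job is handed in when it is done.

```bash
ls; mkdir -p pics; python3 - <<'E'
from station import telemetry, optics
import cv2,numpy as np
print(telemetry.get_obs())
for n in("top","side"):
    d=optics.get_image(n);cv2.imwrite(f"pics/{n}0.png",d["image"][:,:,::-1]);np.savez(f"{n}0.npz",**d)
    print(n,d["fx"],d["cx"],d["cy"],d["rvec"],d["tvec"])
E
```

```text
pics
{'t': 0.0, 'q': array([-1.42997438e+00,  5.33686696e-02,  1.61428927e+00,  6.64675162e-06,
        1.47595789e+00, -1.19016590e-01]), 'dq': array([-0.00064561,  0.00079012, -0.0016553 , -0.00124547,  0.00012871,
        0.00028106]), 'effort': array([ 2.13986190e-03, -3.93684912e+01, -3.70175564e+01, -3.29107297e-05,
        6.94330796e-03, -3.42931401e-05]), 'tool_pos': array([ 0.16048389, -0.60341429,  0.2300585 ]), 'tool_rot': array([-3.11311049e+00, -4.06743089e-01,  2.42400729e-05]), 'contact_force': array([ 0.55627522, -0.11775491, -0.88312467]), 'wrist_torque': array([ 0.02810242, -0.00092591, -0.0615412 ]), 'grip_force': 0.0, 'opening': 0.08555776641878429}
top 580.3116265830004 318.06715871836775 244.4057419745337 [ 2.12035933 -2.11804944  0.15359292] [0.10455522 0.56803465 1.2731552 ]
side 550.2930524071737 314.40893318731924 248.25366160728038 [ 0.87858241 -2.32038999  1.30471366] [0.48895702 0.18714578 1.20970277]
```

View pics/top0.png

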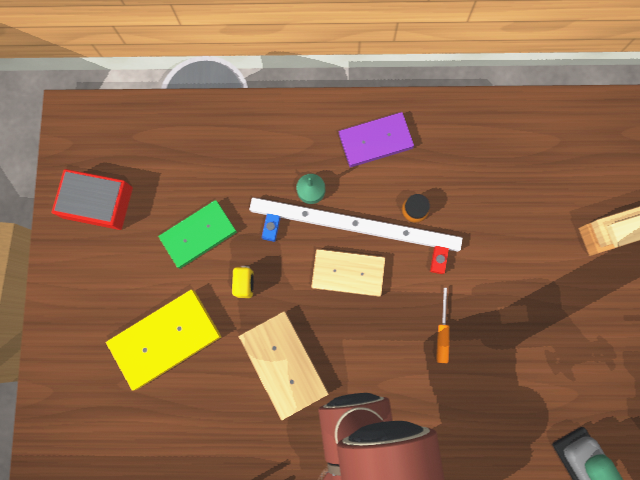

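View pics/side0.png

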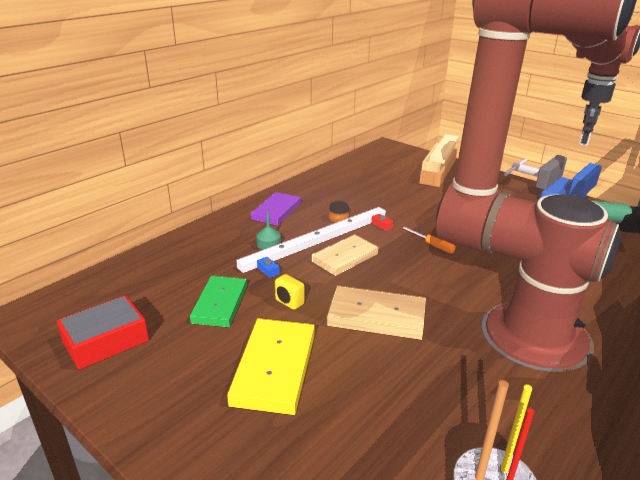

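The top view shows the small pale board at (348,272) and the white fence running from (250,205) to (462,243). The red stop is at the right end (440,260) and the blue one at the left (270,227). The screwdriver is at (444,325), the tape at (243,282), and the larger pale board at (284,366) is a decoy.

```bash
cat > h.py <<'E'
import cv2,numpy as np
def ray(d,uv,z):
    R=cv2.Rodrigues(np.asarray(d["rvec"],float))[0];t=np.asarray(d["tvec"],float)
    uv=np.atleast_2d(uv).astype(float)
    r=np.c_[(uv[:,0]-d["cx"])/d["fx"],(uv[:,1]-d["cy"])/d["fy"],np.ones(len(uv))]@R
    c=-R.T@t
    return (c+r*((z-c[2])/r[:,2])[:,None])
def blob(d,lo,hi,box):
    h=cv2.cvtColor(np.ascontiguousarray(d["image"]),cv2.COLOR_RGB2HSV)
    m=cv2.inRange(h,lo,hi);k=np.zeros_like(m);x0,y0,x1,y1=box;k[y0:y1,x0:x1]=m[y0:y1,x0:x1]
    k=cv2.morphologyEx(k,cv2.MORPH_CLOSE,np.ones((5,5)))
    cs=cv2.findContours(k,cv2.RETR_EXTERNAL,cv2.CHAIN_APPROX_NONE)[0]
    return max(cs,key=cv2.contourArea)[:,0,:]
def rect(d,lo,hi,box,z):
    p=ray(d,blob(d,lo,hi,box),z)[:,:2]
    (c,s,a)=cv2.minAreaRect((p*1000).astype(np.float32))
    if s[0]<s[1]: a+=90; s=s[::-1]
    a=(a)%180  # direction of long side, deg from world x
    return np.array(c)/1000,s,a
BOARD=((12,40,140),(30,150,255));FENCE=((0,0,190),(180,30,255))
RED=((170,150,120),(180,255,255));BLUE=((100,130,90),(125,255,255))
E
python3 - <<'E'
from h import *
d=np.load("top0.npz")
for n,c,b,z in(("board",BOARD,(300,235,400,310),.022),("fence",FENCE,(235,190,475,260),.024),("blue",BLUE,(255,205,290,250),.024),
 ("tape",((22,150,120),(32,255,255)),(225,258,258,305),.062),("driver",((5,180,120),(18,255,255)),(430,315,460,370),.015)):print(n,rect(d,*c,b,z))
for lo in ((0,150,120),(170,150,120)):
  try: print("red",rect(d,lo,(lo[0]+9,255,255),(425,240,455,280),.024))
  except Exception as e: print(e)
print(ray(d,[[445,290],[443,360]],.005))
for n,c in(("b",(348,272)),("f",(355,223)),("bench",(400,330))):
  D=d["depth"][c[1],c[0]];R=cv2.Rodrigues(d["rvec"])[0]
  print(n,R.T@(np.array([(c[0]-d["cx"])/d["fx"]*D,(c[1]-d["cy"])/d["fy"]*D,D])-d["tvec"]))
E
```

```text
board (array([0.50956146, 0.05322974]), (194.8164825439453, 93.38833618164062), 82.97000885009766)
fence (array([0.62064014, 0.02155234]), (501.4269714355469, 34.03459167480469), 78.81893920898438)
blue (array([0.61387311, 0.21785373]), (62.911556243896484, 32.37257385253906), 169.73348236083984)
tape (array([0.48063739, 0.27529703]), (68.26580810546875, 45.093990325927734), 1.3147305250167847)
driver (array([ 0.34656165, -0.17692783]), (85.9502182006836, 27.042808532714844), 175.2599639892578)
red (array([ 0.53642163, -0.17217422]), (63.33767318725586, 35.432334899902344), 168.49829864501953)
max() iterable argument is empty
[[ 0.46830786 -0.18784513  0.005     ]
 [ 0.30931968 -0.17796271  0.005     ]]
b [0.3417174  0.06922637 1.35386715]
f [0.62241071 0.01983939 0.02758066]
bench [ 0.37646305 -0.08243586  0.00246868]
```

```bash
python3 - <<'E'
from h import *
d=np.load("top0.npz")
h=cv2.cvtColor(d["image"],cv2.COLOR_RGB2HSV)
for p in((330,262),(375,280),(348,290),(305,270),(395,275),(348,300)):print(p,h[p[1],p[0]],d["depth"][p[1],p[0]])
for v in(170,190,210):
  b=((12,40,v),(30,170,255));c=blob(d,*b,(300,235,400,310));print(v,c.min(0),c.max(0),rect(d,*b,(300,235,400,310),.022))
s=np.load("side0.npz");b=((12,40,150),(30,170,255))
c=blob(s,*b,(300,228,385,280));print(c.min(0),c.max(0),rect(s,*b,(300,228,385,280),.022))
print("fence side",rect(s,*FENCE,(230,200,392,275),.024))
E
```

```text
(330, 262) [ 25  81 246] 1.3433262
(375, 280) [ 26  76 247] 1.3368474
(348, 290) [ 27  65 247] 1.3363588
(305, 270) [ 10 140 133] 1.3644024
(395, 275) [ 11 145 141] 1.3530018
(348, 300) [ 11 138 118] 1.3538734
170 [311 249] [384 296] (array([0.50715985, 0.0370519 ]), (161.9051971435547, 91.9420166015625), 82.97229766845703)
190 [311 249] [384 295] (array([0.50743182, 0.03709485]), (161.4662628173828, 91.34638977050781), 83.15692901611328)
210 [311 250] [384 295] (array([0.50761887, 0.0371118 ]), (161.1312255859375, 90.40184783935547), 83.01246643066406)
[311 234] [378 275] (array([0.49846677, 0.05008797]), (185.39639282226562, 114.47119140625), 83.07738494873047)
fence side (array([0.61022766, 0.03444089]), (513.3660278320312, 61.38023376464844), 78.7655258178711)
```

```bash
python3 -m pendant '[0,0,0.87,0.71,-0.94,0,1, 0,0,0.87,0.71,-0.94,0,1, 0,0,0.87,0.71,-0.94,0,1, 0,0,0.87,0.71,-0.94,0,1, 0,0,0.87,0.71,-0.94,0,1, 0,0,0.87,0.71,-0.94,0,1, 0,0,0.87,0.71,-0.94,0,1, 0,0,0.87,0.71,-0.94,0,1]'
cat >> h.py <<'E'
F0=np.array([.606,.0245]);FA=np.radians(78.8)
FY=np.array([np.cos(FA),np.sin(FA)]);FX=np.array([FY[1],-FY[0]])
def f2w(x,y): return F0+x*FX+y*FY
def w2f(p): return np.array([(p[:2]-F0)@FX,(p[:2]-F0)@FY])
def go(o,x,y,z):
    "fractions of full scale to reach fence-frame (x,y), height z, tool x along fence x, pointing down"
    from scipy.spatial.transform import Rotation as R
    T=R.from_rotvec(o["tool_rot"]);W=np.c_[np.r_[FX,0],np.r_[-FY,0],[0,0,-1]]
    r=(T.inv()*R.from_matrix(W)).as_rotvec(degrees=True)/30
    t=T.inv().apply(np.r_[f2w(x,y),z]-o["tool_pos"])/.3
    return np.round(r,3),np.round(t,3)
E
python3 - <<'E'
from h import *
from station import telemetry
o=telemetry.get_obs();print(o["t"],w2f(o["tool_pos"]),o["tool_pos"],go(o,-.18,-.007,.10))
E
```

```text
t: 1.1
tool_pos: [0.2938, -0.277, 0.2311]
tool_rot: [3.126, -0.307, -0.0]
contact_force: [0.4, -0.4, -0.5]
opening: 0.0856
grip_force: 0.0
1.1 [-0.24768739 -0.35642149] [ 0.29380048 -0.27702409  0.23114694] (array([ 0.001,  0.   , -0.   ]), array([ 0.226, -1.165,  0.437]))
```

```bash
python3 -m pendant '[0,0,0,0.11,-0.58,0,1, 0,0,0,0.11,-0.58,0,1, 0,0,0,0.11,-0.58,0,1, 0,0,0,0.2,-0.98,0,1, 0,0,0,0.2,-0.98,0,1,0,0,0,0.226,-1,0.3,1,0,0,0,0.226,-1,0.43,1,0,0,0,0.226,-1,0.43,1,0,0,0,0.226,-1,0.43,1]'
python3 - <<'E'
from h import *
from station import telemetry
o=telemetry.get_obs();print(o["t"],w2f(o["tool_pos"]),o["tool_pos"],go(o,-.18,-.007,-.002))
E
```

```text
t: 2.22
tool_pos: [0.4198, 0.0033, 0.1038]
tool_rot: [3.126, -0.31, 0.002]
contact_force: [0.8, -0.2, -0.1]
opening: 0.0854
grip_force: 0.0
2.225 [-0.17849656 -0.05693129] [0.41984487 0.00332312 0.10377613] (array([ 0.   , -0.002, -0.004]), array([-0.006, -0.166,  0.353]))
```

```bash
python3 -m pendant '[0,0,0,-0.005,-0.166,0.05,1,0,0,0,-0.005,-0.166,0.2,1,0,0,0,-0.005,-0.166,0.3,1,0,0,0,-0.005,-0.166,0.345,1,0,0,0,-0.005,-0.166,0.345,1,0,0,0,-0.005,-0.166,0.345,1]'
python3 - <<'E'
from h import *
from station import telemetry,optics
o=telemetry.get_obs();print(o["t"],w2f(o["tool_pos"]),o["tool_pos"],go(o,-.101,-.007,-.002))
d=optics.get_image("side");cv2.imwrite("pics/s1.png",cv2.resize(d["image"][180:330,230:430,::-1],(800,600)))
E
```

```text
t: 2.98
tool_pos: [0.4291, 0.0531, 0.001]
tool_rot: [-3.126, 0.308, -0.006]
contact_force: [0.7, 0.1, 1.1]
opening: 0.0855
grip_force: 0.0
2.975 [-0.17907466 -0.00630311] [0.42911151 0.05309938 0.00099298] (array([-0.001, -0.008, -0.002]), array([0.26 , 0.002, 0.011]))
```

View pics/s1.png

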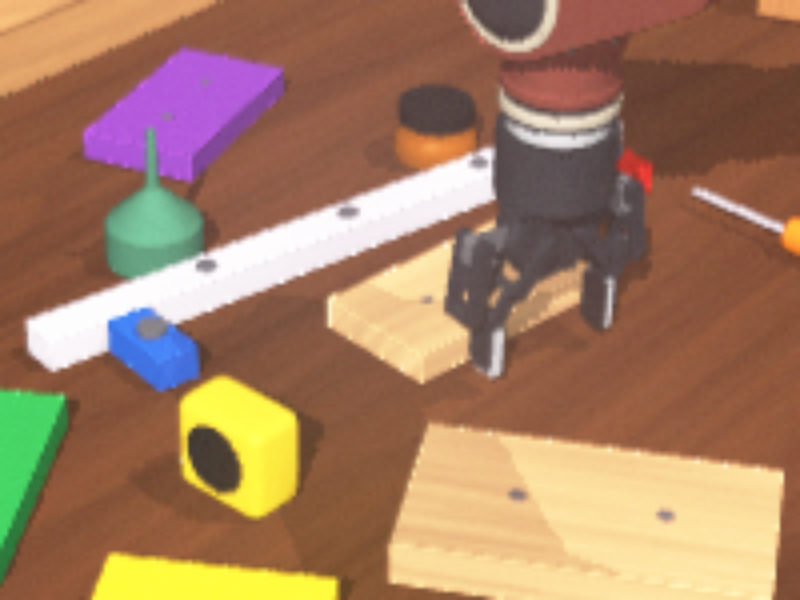

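The fingertips (crop 490,360 and 600,320) stand just behind the board's near edge with the path clear, so I'm pushing toward the fence.

```bash
python3 -m pendant '[0,0,0,0.03,0,0.01,1,0,0,0,0.06,0,0.01,1,0,0,0,0.08,0,0.01,1,0,0,0,0.1,0,0.01,1,0,0,0,0.12,0,0.01,1,0,0,0,0.14,0,0.01,1,0,0,0,0.16,0,0.01,1,0,0,0,0.18,0,0.01,1,0,0,0,0.2,0,0.01,1,0,0,0,0.22,0,0.01,1,0,0,0,0.235,0,0.01,1,0,0,0,0.235,0,0.01,1]'
python3 - <<'E'
from h import *
from station import telemetry,optics
o=telemetry.get_obs();print(o["t"],w2f(o["tool_pos"]),o["tool_pos"],o["contact_force"],go(o,-.101,-.007,-.002))
d=optics.get_image("top");cv2.imwrite("pics/t2.png",cv2.resize(d["image"][180:330,230:470,::-1],(800,500)))
E
```

```text
t: 4.53
tool_pos: [0.4969, 0.0396, -0.0039]
tool_rot: [3.127, -0.307, 0.002]
contact_force: [-0.7, 0.6, -0.2]
opening: 0.0853
grip_force: 0.0
4.525 [-0.10996413 -0.00635182] [ 0.49689638  0.03962796 -0.00390698] [-0.6958376   0.62623172 -0.17315712] (array([-0.   , -0.002, -0.001]), array([ 0.03 ,  0.002, -0.006]))
```

View pics/t2.png

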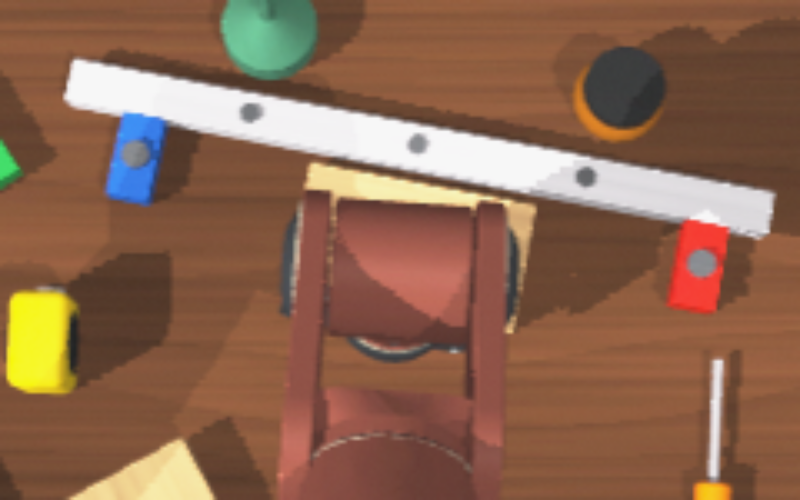

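The board is nearly parallel to the fence with a few mm of gap (crop about 420,180). I'll press on gently until the force shows contact.

```bash
python3 -m pendant '[0,0,0,0.01,0,0,1,0,0,0,0.018,0,0,1,0,0,0,0.026,0,0,1,0,0,0,0.034,0,0,1,0,0,0,0.034,0,0,1]'; python3 -m pendant '[0,0,0,0.008,0,0,1,0,0,0,0.008,0,0,1]';python3 -m pendant '[0,0,0,0.008,0,0,1,0,0,0,0.008,0,0,1]'
python3 -c "
from h import *
from station import telemetry
print(w2f(telemetry.get_obs()['tool_pos']))"
```

```text
t: 5.2
tool_pos: [0.5067, 0.0377, -0.0041]
tool_rot: [3.127, -0.307, 0.002]
contact_force: [0.9, 0.2, -1.0]
opening: 0.0853
grip_force: 0.0
t: 5.45
tool_pos: [0.5073, 0.0375, -0.0045]
tool_rot: [-3.126, 0.307, 0.006]
contact_force: [-4.3, 0.8, 4.2]
opening: 0.0854
grip_force: 2.9
t: 5.7
tool_pos: [0.5073, 0.0376, -0.005]
tool_rot: [-3.126, 0.307, 0.015]
contact_force: [-13.1, 2.0, 9.8]
opening: 0.0853
grip_force: 6.8
[-0.09939875 -0.00636639]
```

```bash
python3 -m pendant '[0,0,0,-0.08,0,0,1,0,0,0,-0.08,0,0,1,0,0,0,-0.08,0,-0.2,0,0,0,0,-0.08,0,-0.35,0,0,0,0,0.1,-0.3,-0.35,0,0,0,0,0.18,-0.405,-0.35,0,0,0,0,0.18,-0.405,-0.35,0,0,0,0,0.18,-0.405,-0.35,0,0,0,0,0.18,-0.405,-0.35,0,0,0,0,0.18,-0.405,-0.35,0]'
python3 - <<'E'
from h import *
from station import telemetry,optics
o=telemetry.get_obs();print(o["t"],w2f(o["tool_pos"]),o["tool_pos"],go(o,-.045,.12,.008))
d=optics.get_image("top");cv2.imwrite("pics/t3.png",cv2.resize(d["image"][180:330,230:470,::-1],(800,500)))
E
```

```text
t: 6.95
tool_pos: [0.5871, 0.1447, 0.1007]
tool_rot: [3.126, -0.308, -0.0]
contact_force: [0.0, 0.1, -0.4]
opening: -0.0001
grip_force: 0.0
6.95 [-0.04193122  0.11424558] [0.58705777 0.14471427 0.10072064] (array([ 0.   ,  0.   , -0.002]), array([-0.01 , -0.019,  0.309]))
```

View pics/t3.png

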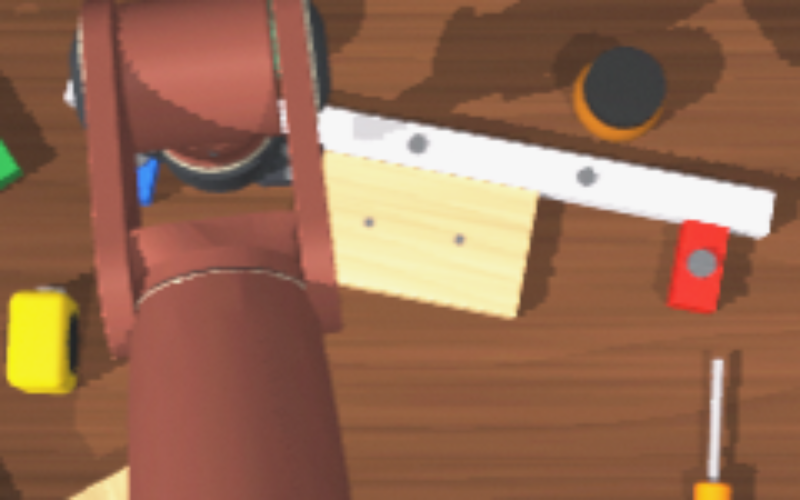

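The board now lies flush along the fence, its right end (crop 527,255) about 100 mm short of the red stop's face (677,265). I'm descending beyond its left end.

```bash
python3 -m pendant '[0,0,0,-0.01,-0.02,0.05,0,0,0,0,-0.01,-0.02,0.15,0,0,0,0,-0.01,-0.02,0.25,0,0,0,0,-0.01,-0.02,0.31,0,0,0,0,-0.01,-0.02,0.31,0,0,0,0,-0.01,-0.02,0.31,0]'
python3 -m pendant '[0,0,0,0,0.04,0,0,0,0,0,0,0.08,0,0,0,0,0,0,0.11,0,0,0,0,0,0,0.14,0,0,0,0,0,0,0.17,0,0,0,0,0,0,0.2,0,0,0,0,0,0,0.23,0,0,0,0,0,0,0.26,0,0,0,0,0,0,0.29,0,0,0,0,0,0,0.32,0,0,0,0,0,0,0.34,0,0,0,0,0,0,0.34,0,0]'
python3 - <<'E'
from h import *
from station import telemetry,optics
o=telemetry.get_obs();print(o["t"],w2f(o["tool_pos"]),o["tool_pos"],o["contact_force"])
d=optics.get_image("top");cv2.imwrite("pics/t4.png",cv2.resize(d["image"][180:330,230:470,::-1],(800,500)))
E
```

```text
t: 7.75
tool_pos: [0.5866, 0.1522, 0.0088]
tool_rot: [-3.126, 0.307, -0.003]
contact_force: [-0.1, -0.3, 0.4]
opening: 0.0003
grip_force: 0.0
t: 9.25
tool_pos: [0.5654, 0.0511, 0.0074]
tool_rot: [3.125, -0.308, -0.001]
contact_force: [0.1, 0.0, 0.4]
opening: 0.0001
grip_force: 0.0
9.25 [-0.04502135  0.0181698 ] [0.56536527 0.05106845 0.00736058] [0.10095172 0.03163006 0.41275933]
```

View pics/t4.png

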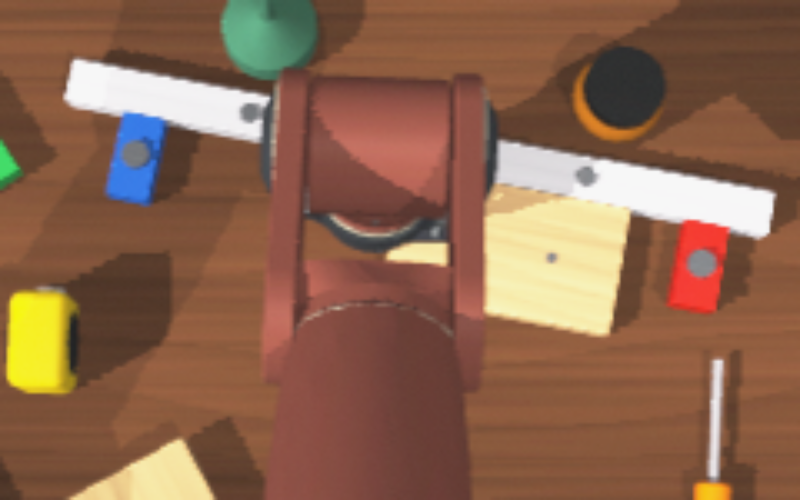

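The board slides parallel along the fence, its right end at (620,270) about 38 mm short of the stop (677,265). Next I push 32 mm and then take small steps until contact.

```bash
python3 -m pendant '[0,0,0,0,0.03,0,0,0,0,0,0,0.06,0,0,0,0,0,0,0.08,0,0,0,0,0,0,0.1,0,0,0,0,0,0,0.107,0,0,0,0,0,0,0.107,0,0]'; for i in 1 2 ; do python3 -m pendant '[0,0,0,0,0.01,0,0,0,0,0,0,0.01,0,0]';done
python3 -c "
from h import *
from station import telemetry
print(w2f(telemetry.get_obs()['tool_pos']))"
```

```text
t: 10.05
tool_pos: [0.5597, 0.0201, 0.0079]
tool_rot: [3.126, -0.307, 0.0]
contact_force: [0.9, 0.6, -0.5]
opening: -0.0004
grip_force: 0.0
t: 10.3
tool_pos: [0.5593, 0.0174, 0.008]
tool_rot: [3.126, -0.307, 0.001]
contact_force: [-0.2, 0.4, -0.4]
opening: -0.0001
grip_force: 0.1
t: 10.55
tool_pos: [0.5586, 0.0144, 0.008]
tool_rot: [3.126, -0.307, 0.001]
contact_force: [-0.3, 0.4, 1.3]
opening: 0.0002
grip_force: 0.3
[-0.04452485 -0.01910464]
```

```bash
python3 -m pendant '[0,0,0,0,0.008,0,0,0,0,0,0,0.008,0,0]' | grep -E 'pos|contact'; python3 -m pendant '[0,0,0,0,0.008,0,0,0,0,0,0,0.008,0,0]' | grep -E 'pos|contact';  python3 -m pendant '[0,0,0,0,0.008,0,0,0,0,0,0,0.008,0,0]' | grep -E 'pos|contact'
```

```text
tool_pos: [0.5582, 0.0129, 0.008]
contact_force: [1.4, 4.8, 1.1]
tool_pos: [0.5582, 0.0126, 0.008]
contact_force: [3.0, 12.8, -0.3]
tool_pos: [0.5581, 0.0124, 0.0082]
contact_force: [4.2, 19.4, -0.3]
```

```bash
python3 -m pendant '[0,0,0,0,-0.06,0,0,0,0,0,0,-0.06,0,0,0,0,0,0,-0.06,-0.2,0,0,0,0,0,-0.06,-0.4,0,0,0,0,0,-0.3,-0.5,0,0,0,0,0,-0.6,-0.5,0,0,0,0,0,-0.8,-0.5,0,0,0,0,0,-0.8,-0.5,0,0,0,0,0,-0.8,-0.5,0,0,0,0,0,-0.8,-0.5,0]'
python3 - <<'E'
from h import *
from station import telemetry,optics
o=telemetry.get_obs();print(o["t"],w2f(o["tool_pos"]),o["tool_pos"])
d=optics.get_image("top");cv2.imwrite("pics/t5.png",cv2.resize(d["image"][180:330,230:470,::-1],(800,500)))
np.savez("top5.npz",**d)
c,s,a=rect(d,(12,40,190),(30,170,255),(340,215,445,300),.022);print(w2f(c),s,a)
E
```

```text
t: 12.55
tool_pos: [0.6036, 0.2418, 0.1573]
tool_rot: [3.125, -0.307, -0.001]
contact_force: [0.0, -0.4, 0.1]
opening: 0.0001
grip_force: 0.0
12.55 [-0.04455707  0.21264587] [0.60359464 0.24175057 0.15725723]
[-0.04438738 -0.11294328] (161.73631286621094, 92.71818542480469) 78.81621551513672
```

View pics/t5.png

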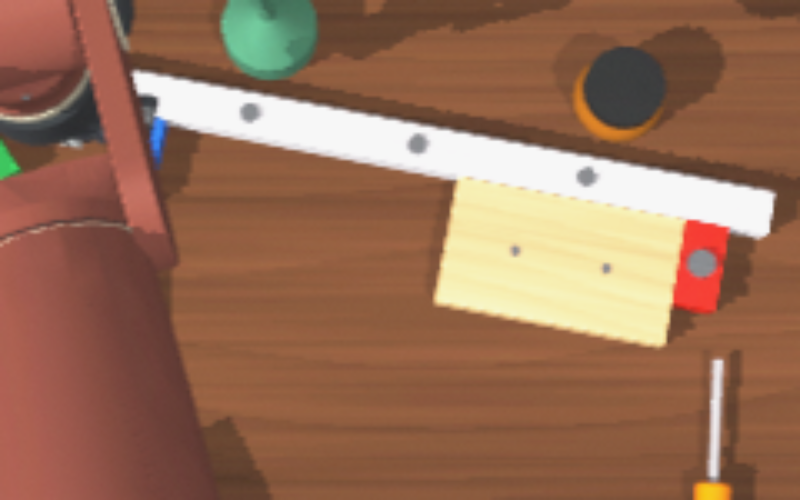

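The board sits flush against the fence (crop 460,180 to 685,215) and against the red stop (683,220 to 668,345). Its measured angle of 78.8° matches the fence, and the arm is clear.

```bash
python3 -c "
from station import ctrl
print(ctrl.finish_job())"
```

```text
the job is handed in; nothing more can be done
None
```

The drawer front was pushed flush against the fence and up to the red stop. Both contacts were felt in the force readings and checked in the last top view before I handed the job in at about 12.6 s; no verdict was returned.

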